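# Push the mica book through the spring flap and down the specimen chute

## Robot

A 6-joint arm with a two-finger parallel gripper is mounted at the origin on the work surface. World frame = base frame: x ahead of the robot, y to its left, z up, the work surface at z = 0. Lengths are in m, angles in degrees, forces in N, time in s.
With the tool pointing down it reaches from about 0.225 to 0.875 m from the base axis. Payload 3.4 kg.
Tool frame: the origin (TCP) lies on the centre line of the jaws, within the pads' length; the fingertips stand 14 mm ahead of it and the grasp point (between the pads) lies 5 mm behind it; z points along the fingers, y is the line along which they close (so a half turn about z gives the same grasp; the last joint's range is limited). The gripper opens to 85 mm and grips with 20 to 120 N. Pads are 22 mm wide; open, the fingers measure 114 mm over their backs; the gripper's body (76 mm by 85 mm) begins 54 mm behind the grasp point. The pads swing forward as they close: fully open they stand 13 mm farther back than shut.
Start: joints at [65.833, 15.808, 86.224, -0, 77.962, -6.933], TCP at [0.17, 0.549, 0.245] pointing down, gripper open.
Joint ranges: [-165.64, 165.64], [-43.16, 119.46], [12.63, 154.43], [-67.54, 247.53], [6.08, 155.33], [-154.97, 154.97]. Speed limits (degrees/s): [147.25, 147.25, 180, 180, 180, 180].

## Interface

Orientations are given as [roll, pitch, yaw] about the fixed x, y, z axes, in that order (R = Rz(yaw) Ry(pitch) Rx(roll)).
In Python, from plant import r gives the robot as it stands. The module is installed in compiled form; this text tells all that it offers. Calls block until the motion is done:
- r.move_ptp(position, orientation): joint-space move of the TCP to a pose.
- r.move_l(position, orientation=None, rate=0.15): straight line of the TCP; orientation=None keeps the orientation; rate is the mean speed in m/s.
- r.goto_joints(angles): joint-space move.
- r.let_go() and r.grasp(effort=None): open the fingers fully, or close them until they stop; effort is the grip in N (None keeps the last).
- r.wait(seconds).
- r.inverse_kinematics(position, orientation): joint angles nearest the present ones, or None.
- r.get_state(): the state.
- r.capture(name): name is "side" or "top"; returns a dict with "pixels" (400x640x3 uint8, red, green, blue), "depth" (400x640 float32, m along the optical axis (not along the pixel's ray), 0 where there is no reading), "vfov" (degrees; the focal length in pixels is half the picture's height over the tangent of half this angle, whatever the lens; pixels are square), "cx", "cy" (the principal point, pixels), "k1" (the pictures are not rectified: a ray, as slopes to the right and down, at radius r is drawn at 1 + k1 r^2 times it, then the intrinsics apply), "position" and "rotation" of the camera in the world. Camera axes: x right, y up, looking along -z (the intrinsics and any distortion apply to the point x, -y, -z); pixel columns grow to the right and rows downward; lengths in m; the calibration is good to about 2 mm. A picture is of the moment at which its call begins.
A pose or a line that the arm cannot do raises r.Unreachable and nothing moves.
- r.job_done(): hands the job in; it is judged then, once.
Trained networks look in a picture, given as the dict that the camera call returned (one of the last four; its "shot" number tells which), for a name from the list of things; names that differ only in an ending like _2 or _b are one class to them, and where a whole thing is asked for, a point or a joint stands for the part that bears it (a point fixed in the world has none). Each returns a list of dicts, best first, with "confidence" (0 to 1); they miss things now and then, are a little off and sometimes report something else, mostly with a low value. They report only what shows in the picture. A call takes as long as a camera call. They do not tell look-alikes from the thing itself.
- r.regions_of(name, picture): "region" (400x640 bool, what is visible of it).
- r.mark_of(name, picture): "at" ([x, y, z] in m, in world coordinates, good to about 4 mm: a listed point, or the origin of a listed thing).
The state is a dict: "time_s": time; "q": joint angles; "qd": joint speeds; "joint_efforts": joint torques, N m; "tcp_pos": TCP position; "ee_rot": TCP orientation; "contact_force": force on the tool from outside, world axes, zero at the start; "ft_torque": the same for the moment, N m; "gripper_width": finger opening in m; "grasp_force": force on a finger pad.
Only numpy, scipy, OpenCV 4.12 (cv2) and the standard library are available. Lean on these libraries where they do the work, as an engineer would, in place of code of your own. Each camera call takes 0.05 s, during which the arm holds its last target. There are 200 camera calls.

## Task

Send the mica book, the low six-sided slab on the cork shelf, down the metal chute into the wooden catch box: push the spring flap open with one finger and keep holding it open while your other finger pushes the book through the doorway, and once the book has slid down, draw back so that the flap shuts by itself. Mica flakes easily, so push the book gently along the cork without pinching or lifting it, and do not let the flap press or strike it. Leave the other specimens and the things on the table where they are.

Things in the scene. Friction and masses are not known exactly. Their poses are not given: they have to be found in the camera images.
- stand: Fixed exhibit stand: acrylic shelf, doorway with flap, metal chute, catch box. Origin on the table (z = 0) below the middle of the shelf's brink; z up, y the way a specimen is pushed (shelf, brink, chute, box), x across the doorway. The level cork is 165 mm above the origin, y = -270 to 0 mm (brink), x = -150 to 150 mm, with 10 mm lips along the other three edges.
- doorway (a point): Middle of the doorway's sill, on the brink at cork height; axes as the stand's. The doorway is 96 mm wide (x = -48 to 48 mm) and open above, in an acrylic end panel 44 mm high (jambs 48 mm) at y = -7 to 1 mm that closes the shelf on both sides of it.
- chute_end (a point): Middle of the chute's lower end, on its surface, over the box. The chute begins 2 mm below the cork at the brink, falls at 36 degrees over 128 mm of level distance, is slippery (galvanized) and 108 mm wide between walls 26 mm high. Axes as the stand's.
- flap (a joint): Flap angle in rad: 0 shut, 1.45 stop. Galvanized sheet 95 mm wide, 2.5 mm thick, 4 to 44 mm above cork level, just outside the brink (y = 3.5 mm). Upright hinge at the stand's x = -50 mm; it opens only outwards over the chute, its free edge (x = 47 mm) swinging to +y. A spring shuts it within about a second: 0.05 N m shut, 0.12 N m wide open (1 to 3 N at mid-sheet).
- flap_middle (a point): Middle of the flap's sheet (24 mm above cork level, 49 mm from the hinge axis); moves with the flap.
- mica_center (a point): Centre (half-way up) of the mica book: silver-grey layered slab, regular six-sided in plan, 48 mm across corners, 42 mm across flats, 16 mm thick, 50 to 100 g, loose, flat on the cork, turned any way, 80 to 160 mm short of the brink, within 25 mm of the doorway's middle line. Its z is up.
- box_floor (a point): Centre of the catch box's lined floor, 222 mm beyond the brink (the stand's y), 11 mm above the table; axes as the stand's. Inside the box is 162 mm in x by 202 mm in y; walls 85 mm high above the table, 50 mm on the chute's side.
- agate: Round agate slice lying flat, 66 mm across, 8.5 mm thick, loose on the cork beside the way to the doorway. Origin under its centre. Leave it.
- limonite: Brown limonite clod, lumpy, about 54 mm across and 38 mm high, loose on the cork beside the way to the doorway. Origin under its centre. Leave it.
- gypsum: White gypsum crystal, a blunt-ended bar about 66 by 20 by 18 mm, loose on the cork beside the way to the doorway. Origin under its centre. Leave it.
- lens: Hand lens lying on the table: 52 mm rim, 72 mm handle along its -x, 10 mm thick. Origin under the rim's centre. Leave it.
- brush: Soft brush about 160 mm long lying on the table. Leave it.
- dropper: Small amber bottle, 32 mm across and 75 mm high, standing on the table. Origin under its centre. Leave it.
- carton: Open cardboard tray 75 by 95 by 28 mm on the table. Origin under its centre. Leave it.
There are look-alikes about, which are no part of the job. What is shaped like the part that bears mica_center but turquoise is not meant.

How it is judged (in metres and radians):
On the way, in this order (a step that is already met when the one before it is completed fails the run):
1. a finger holds the flap open (over 0.5 rad) while the middle of the mica book is still short of the brink (value of joint flap above 0.5 rad and contact force between the fingers and flap above 0.1 N and y of mica_center in the frame of doorway below 0 m), for 0.1 s.
2. the mica book goes over the brink into the chute (middle over 30 mm past it) while a finger still holds the flap open (over 0.5 rad) (y of mica_center in the frame of doorway above 0.03 m and value of joint flap above 0.5 rad and contact force between the fingers and flap above 0.1 N), for 0.05 s.
At the end, for the whole second after the job is handed in: The mica book rests at any attitude inside the catch box (centre within its walls, under 50 mm above its floor), the flap is shut (under 0.08 rad), and the other specimens and the things on the table are within 20 mm of where they stood (x of mica_center in the frame of box_floor between -0.081 and 0.081 m and y of mica_center in the frame of box_floor between -0.101 and 0.101 m and z of mica_center in the frame of box_floor below 0.05 m and linear speed of mica below 0.02 m/s and value of joint flap below 0.08 rad and distance of each of agate, limonite, gypsum, lens, brush, dropper, carton from where it was at the start of the episode below 0.02 m); the robot touches nothing.
It fails at once if the mica book is lifted: its centre rises more than 12 mm above where it lies on the cork (z of mica_center in the frame of doorway above 0.02 m).
It fails at once if the mica book is pinched or shoved with more than 15 N (contact force between the fingers and mica above 15 N).
It fails at once if the flap presses or strikes the mica book (over 0.8 N), as when the book is used to push the flap (contact force between mica and flap above 0.8 N).
It fails at once if another specimen or a thing on the table is moved more than 20 mm (distance of any of agate, limonite, gypsum, lens, brush, dropper, carton from where it was at the start of the episode above 0.02 m).
It also fails if it takes over 42 s, if anything falls off the work surface, if the arm or the gripper's body presses on something with over 40 N, if the wrist force passes 120 N, or if a joint passes its speed limit or range.

## Working session

There is one attempt and no reset: what is moved stays moved. The work goes in short steps, each a Python script; the robot and the scene stay as the last script left them, time stands still between calls to the robot, and variables do not carry over. Pictures are saved under pics/ and viewed, at most 10 in all, crops included, and the job is handed in when it is done.

```bash
mkdir -p pics; cat > h.py <<'E'
import numpy as np, cv2
from plant import r
def px2w(c,u,v,d):
    f=200/np.tan(np.radians(c["vfov"])/2)
    K=np.array([[f,0,c["cx"]],[0,f,c["cy"]],[0,0,1.]])
    p=np.array([[[u,v]]],float)
    n=cv2.undistortPoints(p,K,np.array([c["k1"],0,0,0,0.]))[0,0]
    return np.array(c["position"])+R(c)@np.array([n[0]*d,-n[1]*d,-d])
def R(c):
    return np.array(c["rotation"]).reshape(3,3)
def w2px(c,P):
    f=200/np.tan(np.radians(c["vfov"])/2)
    q=R(c).T@(np.array(P)-np.array(c["position"]))
    x,y=q[0]/-q[2],-q[1]/-q[2]; s=1+c["k1"]*(x*x+y*y)
    return c["cx"]+f*x*s,c["cy"]+f*y*s
def save(c,n): cv2.imwrite(f"pics/{n}.png",c["pixels"][:,:,::-1])
E
python3 - <<'E'
from h import *
for n in ("top","side"):
    c=r.capture(n); save(c,n+"0")
    print(n,c["position"],np.array(c["rotation"]).shape)
    for t in "stand doorway chute_end flap_middle mica_center box_floor agate limonite gypsum lens brush dropper carton".split():
        print(t,[(np.round(m["at"],3).tolist(),round(m["confidence"],2),np.round(w2px(c,m["at"])).tolist()) for m in r.mark_of(t,c)])
s=r.get_state(); print(s)
E
```

```text
top [0.2977038  0.00325277 1.66831132] (3,)Traceback (most recent call last):
  File "<stdin>", line 6, in <module>
  File "h.py", line 13, in w2px
    q=R(c).T@(np.array(P)-np.array(c["position"]))
      ~^^^
  File "h.py", line 10, in R
    return np.array(c["rotation"]).reshape(3,3)
           ~~~~~~~~~~~~~~~~~~~~~~~~~~~~~~~^^^^^
ValueError: cannot reshape array of size 3 into shape (3,3)
```

Rotation is roll-pitch-yaw.

```bash
sed -i 's/    return np.array(c\["rotation"\]).reshape(3,3)/    return Rotation.from_euler("xyz",c["rotation"],degrees=True).as_matrix()/; 1i from scipy.spatial.transform import Rotation' h.py
python3 - <<'E'
from h import *
for n in ("top","side"):
    c=r.capture(n); save(c,n+"0")
    print(n,c["position"],c["rotation"])
    for t in "stand doorway chute_end flap_middle mica_center box_floor agate limonite gypsum lens brush dropper carton".split():
        print(t,[(np.round(m["at"],3).tolist(),round(m["confidence"],2),np.round(w2px(c,m["at"])).tolist()) for m in r.mark_of(t,c)])
s=r.get_state(); print(s)
E
```

```text
top [0.2977038  0.00325277 1.66831132] [ 10.94761326   0.43720613 -89.02790588]
stand [([0.54, -0.022, -0.0], 0.75, [333.0, 226.0])]
doorway [([0.54, -0.018, 0.164], 0.74, [332.0, 219.0])]
chute_end [([0.513, 0.102, 0.072], 0.59, [299.0, 230.0])]
flap_middle [([0.537, -0.012, 0.187], 0.43, [331.0, 219.0]), ([0.482, -0.224, 0.162], 0.27, [392.0, 237.0]), ([0.484, 0.193, 0.011], 0.24, [276.0, 239.0]), ([0.407, -0.384, 0.0], 0.2, [427.0, 262.0])]
mica_center [([0.677, 0.085, 0.01], 0.59, [306.0, 190.0]), ([0.576, -0.138, 0.171], 0.56, [367.0, 209.0]), ([0.808, -0.128, 0.009], 0.53, [360.0, 159.0]), ([0.54, -0.021, 0.002], 0.22, [333.0, 226.0])]
box_floor [([0.484, 0.188, 0.008], 0.59, [278.0, 239.0])]
agate [([0.482, -0.22, 0.163], 0.53, [390.0, 237.0]), ([0.538, -0.023, 0.001], 0.3, [333.0, 226.0])]
limonite [([0.46, -0.121, 0.161], 0.59, [362.0, 243.0]), ([0.585, 0.504, 0.002], 0.27, [198.0, 212.0])]
gypsum [([0.668, -0.09, 0.167], 0.47, [353.0, 184.0]), ([0.572, -0.14, 0.171], 0.27, [368.0, 210.0])]
lens [([0.512, -0.477, 0.006], 0.48, [451.0, 235.0])]
brush [([0.585, 0.505, 0.002], 
[... 1217 characters left out ...]
5, [353.0, 362.0])]
{'time_s': 1.5, 'q': array([ 6.58341916e+01,  1.58099569e+01,  8.62229237e+01, -1.13584392e-03,
        7.79618508e+01, -6.93356849e+00]), 'qd': array([-0.00654142,  0.06937157,  0.0360506 ,  0.13630312, -0.10189966,
        0.01931117]), 'joint_efforts': array([ 1.05111194e-03, -4.16651809e+01, -2.46095842e+01,  1.10328702e-05,
        4.04023831e-04,  9.61416163e-06]), 'tcp_pos': array([0.17038119, 0.54922984, 0.24531799]), 'ee_rot': array([1.79994904e+02, 1.73877937e-03, 1.62767997e+02]), 'contact_force': array([ 0.01673373,  0.07193149, -1.12977332]), 'ft_torque': array([-0.04414648, -0.03945704,  0.0317243 ]), 'grasp_force': 0.0, 'gripper_width': 0.08542167760062674}
```

View pics/top0.png

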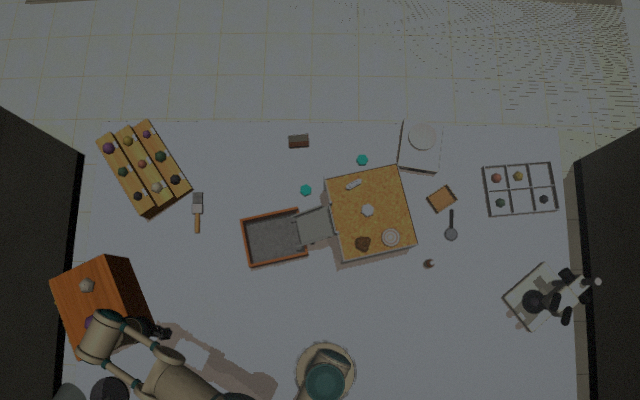

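View pics/side0.png

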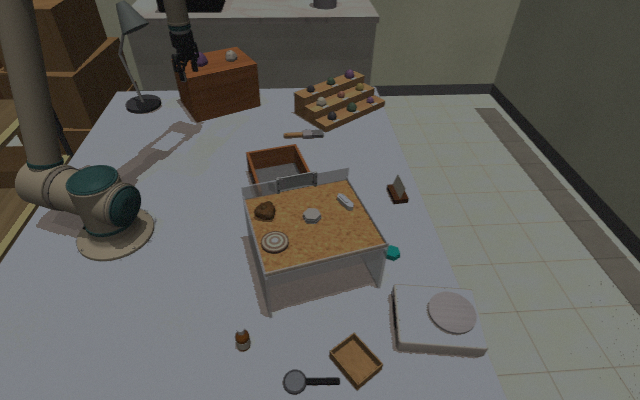

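The true mica book is the silver-grey hexagon on the cork, at top (368,210) and side (313,215). The turquoise hexagons at top (306,190) and (362,160) lie on the table and are look-alikes. I'll refine the stand frame from the cork and confirm the book in a crop.

```bash
python3 - <<'E'
from h import *
c=r.capture("top"); im=c["pixels"]; d=c["depth"]
P={}
vs,us=np.mgrid[150:275,310:430]
W=np.array([px2w(c,u,v,d[v,u]) for v,u in zip(vs.ravel(),us.ravel())])
col=im[vs.ravel(),us.ravel()].astype(int)
cork=(abs(W[:,2]-0.165)<0.006)&(col[:,0]-col[:,2]>35)
pts=W[cork][:,:2].astype(np.float32)
print("cork n",cork.sum(),"z",np.median(W[cork][:,2]))
(rc,sz,an)=cv2.minAreaRect(pts); print("rect",rc,sz,an)
# robust: trim edges
for a in np.arange(10,20,.5):
    t=np.radians(a); xs=pts@[np.cos(t),np.sin(t)]; ys=pts@[-np.sin(t),np.cos(t)]
    lo=np.percentile(xs,[.7,99.3]),np.percentile(ys,[.7,99.3])
    print(a,np.round(lo,4).tolist(),round(float(np.ptp(lo[0])*np.ptp(lo[1])),5))
for m in r.regions_of("mica_center",c):
    v,u=np.nonzero(m["region"]); print("mica",round(m["confidence"],2),len(u),u.mean(),v.mean(),im[v,u].mean(0).round(),px2w(c,u.mean(),v.mean(),np.median(d[v,u])))
crop=cv2.resize(im[150:280,230:430],None,fx=4,fy=4,interpolation=cv2.INTER_CUBIC)
crop=np.clip(crop.astype(float)*1.6,0,255).astype(np.uint8)
cv2.imwrite("pics/crop1.png",crop[:,:,::-1])
E
```

```text
cork n 4837 z 0.16561517305901585
rect (0.571770429611206, -0.1484459787607193) (0.2910200357437134, 0.26412472128868103) 13.66319751739502
10.0 [[0.3922, 0.682], [-0.3783, -0.1166]] 0.07584
10.5 [[0.3903, 0.6793], [-0.3825, -0.1217]] 0.07534
11.0 [[0.3886, 0.6765], [-0.3864, -0.1267]] 0.07479
11.5 [[0.3869, 0.6739], [-0.3906, -0.1317]] 0.07429
12.0 [[0.3847, 0.6709], [-0.3944, -0.1369]] 0.07371
12.5 [[0.3824, 0.6686], [-0.3986, -0.1418]] 0.07349
13.0 [[0.3801, 0.6662], [-0.4029, -0.1467]] 0.0733
13.5 [[0.3777, 0.664], [-0.407, -0.1515]] 0.07314
14.0 [[0.3752, 0.6616], [-0.4116, -0.1561]] 0.07316
14.5 [[0.3727, 0.6589], [-0.4161, -0.1603]] 0.07322
15.0 [[0.37, 0.6565], [-0.4207, -0.1642]] 0.07349
15.5 [[0.367, 0.6542], [-0.4252, -0.1682]] 0.07379
16.0 [[0.3639, 0.652], [-0.4301, -0.1724]] 0.07424
16.5 [[0.3608, 0.6496], [-0.4348, -0.1763]] 0.07464
17.0 [[0.3577, 0.6471], [-0.4397, -0.1805]] 0.075
17.5 [[0.3544, 0.6448], [-0.4448, -0.1846]] 0.07555
18.0 [[0.351, 0.6426], [-0.45, -0.1885]] 0.07625
18.5 [[0.3475, 0.6402], [-0.4551, -0.1925]] 0.07688
19.0 [[0.344, 0.6381], [-0.4603, -0.1965]] 0.07757
19.5 [[0.3408, 0.6358], [-0.4653, -0.2001]] 0.07823
mica 0.28 236 390.21610169491527 236.79237288135593 [108. 104.  97.] [ 0.47972569 -0.21733847  0.17428817]
```

View pics/crop1.png

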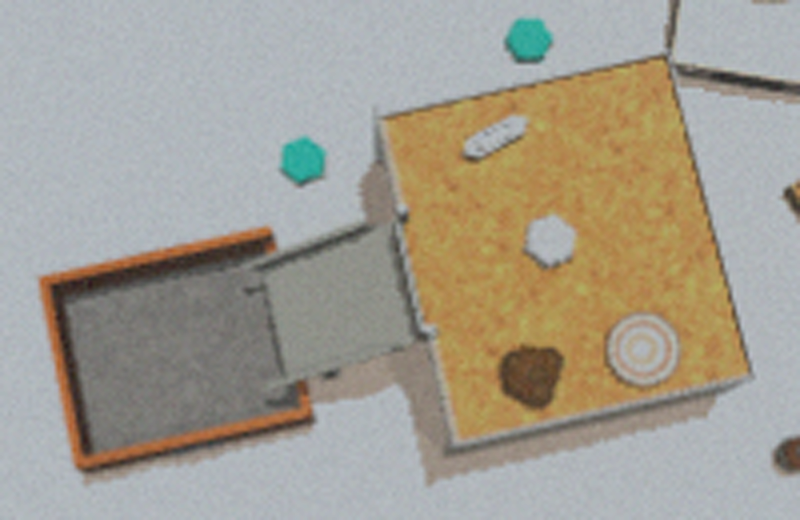

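The crop confirms it: the silver hexagon at crop (550,240) sits on the cork, and both turquoise ones are off the stand. Stand yaw is about 14° and the doorway is at about (0.539,-0.016). Next I hover over the book with the fingers straddling it along the push line.

```bash
cat >> h.py <<'E'
O=np.array([0.539,-0.016]); A=np.radians(14)
XS=np.array([np.cos(A),np.sin(A)]); YS=np.array([-np.sin(A),np.cos(A)])
def s2w(x,y): return O+x*XS+y*YS
def w2s(p): q=np.array(p[:2])-O; return np.array([q@XS,q@YS])
E
python3 - <<'E'
from h import *
B=np.array([0.5765,-0.137]); print("book stand",w2s(B))
u=np.array([-np.sin(np.radians(19)),np.cos(np.radians(19))])
T=B+0.002*u
q0=r.get_state()["q"]
for yaw in (19,-161):
    q=r.inverse_kinematics([*T,0.23],[180,0,yaw]); print(yaw,None if q is None else np.round(q,1))
s=r.get_state(); r.move_l([*s["tcp_pos"][:2],0.36],rate=0.25)
best=min((y for y in (19,-161) if r.inverse_kinematics([*T,0.34],[180,0,y]) is not None),key=lambda y:abs(np.array(r.inverse_kinematics([*T,0.34],[180,0,y]))-q0).max())
print("yaw",best)
r.move_ptp([*T,0.34],[180,0,best]); r.move_l([*T,0.225],rate=0.1)
for n in ("top","side"):
    c=r.capture(n)
    im=c["pixels"][170:270,320:420] if n=="top" else c["pixels"][140:270,220:390]
    im=cv2.resize(im,None,fx=4,fy=4,interpolation=cv2.INTER_CUBIC); im=np.clip(im*1.6,0,255).astype(np.uint8)
    cv2.imwrite(f"pics/hov_{n}.png",im[:,:,::-1])
    print([(np.round(m["at"],3),round(m["confidence"],2)) for m in r.mark_of("mica_center",c)])
s=r.get_state(); print(s["time_s"],s["tcp_pos"],s["ee_rot"],s["contact_force"],T)
E
```

```text
book stand [ 0.00711354 -0.12647785]
19 [-19.9  17.7  85.6  -0.   76.6  51.1]
-161 [ -19.9   17.7   85.6    0.    76.6 -128.9]
yaw 19
[(array([ 0.536, -0.016,  0.188]), 0.65), (array([0.68 , 0.086, 0.013]), 0.62), (array([ 0.575, -0.139,  0.174]), 0.59), (array([ 0.806, -0.132,  0.01 ]), 0.44), (array([ 0.481, -0.222,  0.166]), 0.23)]
[(array([ 0.576, -0.138,  0.175]), 0.69), (array([ 0.802, -0.132,  0.009]), 0.52)]
6.5083 [ 0.57608431 -0.13519561  0.22555267] [ 1.79962778e+02 -4.74891004e-02  1.90012584e+01] [ 0.47447267  0.44144276 -0.27490716] [ 0.57584886 -0.13510896]
```

View pics/hov_side.png

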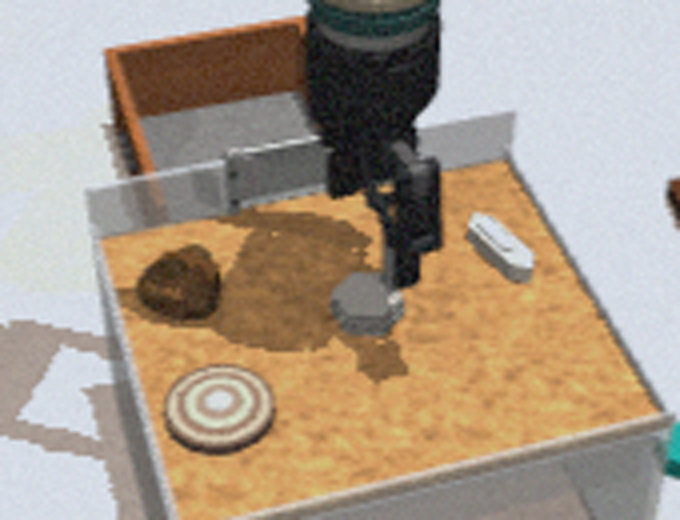

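The side crop shows the rear finger tip above and behind the book (crop 403,290), with the book at (365,305). The estimate agrees. I'll descend, feeling for the cork to settle fingertip height.

```bash
python3 - <<'E'
from h import *
s=r.get_state(); p=s["tcp_pos"]; z=0.190
r.move_l([*p[:2],z],rate=0.08); f0=r.get_state()["contact_force"][2]
print(f0)
while z>0.168:
    z-=0.0015; r.move_l([*p[:2],z],rate=0.02); s=r.get_state(); f=s["contact_force"][2]
    print(round(z,4),round(s["tcp_pos"][2],4),np.round(s["contact_force"],2))
    if abs(f-f0)>3: break
if abs(f-f0)>3: r.move_l([*p[:2],s["tcp_pos"][2]+0.004],rate=0.02)
for n in ("top","side"):
    c=r.capture(n); print([(np.round(m["at"],3),round(m["confidence"],2)) for m in r.mark_of("mica_center",c)])
im=np.clip(cv2.resize(c["pixels"][140:270,220:390],None,fx=4,fy=4,interpolation=cv2.INTER_CUBIC)*1.6,0,255).astype(np.uint8)
cv2.imwrite("pics/low.png",im[:,:,::-1])
s=r.get_state(); print(s["time_s"],s["tcp_pos"],s["contact_force"])
E
```

```text
0.5508322991343397
0.1885 0.1889 [-0.59 -0.53  0.08]
0.187 0.187 [0.42 0.19 0.25]
0.1855 0.1854 [0.45 0.05 0.37]
0.184 0.1838 [-0.08 -0.72  0.6 ]
0.1825 0.1824 [-0.23 -0.24 -1.02]
0.181 0.1809 [ 0.05 -0.36  0.42]
0.1795 0.1793 [ 0.03  0.21 -0.07]
0.178 0.1779 [1.28 0.06 1.01]
0.1765 0.1764 [ 0.7   0.02 -0.5 ]
0.175 0.1749 [ 0.4  -0.33  0.5 ]
0.1735 0.1734 [0.28 0.45 0.13]
0.172 0.1719 [-0.66 -0.65  0.01]
0.1705 0.1704 [-0.12  0.78 -0.18]
0.169 0.1689 [-0.59  0.62 -0.8 ]
0.1675 0.1673 [ 0.1   0.05 -0.83]
[(array([ 0.806, -0.129,  0.008]), 0.46)]
[(array([ 0.576, -0.136,  0.172]), 0.69), (array([ 0.806, -0.131,  0.009]), 0.64), (array([ 0.653, -0.445, -0.002]), 0.53)]
11.05 [ 0.57609757 -0.13519501  0.16754216] [ 0.04146661 -0.21547408  0.92877201]
```

View pics/low.png

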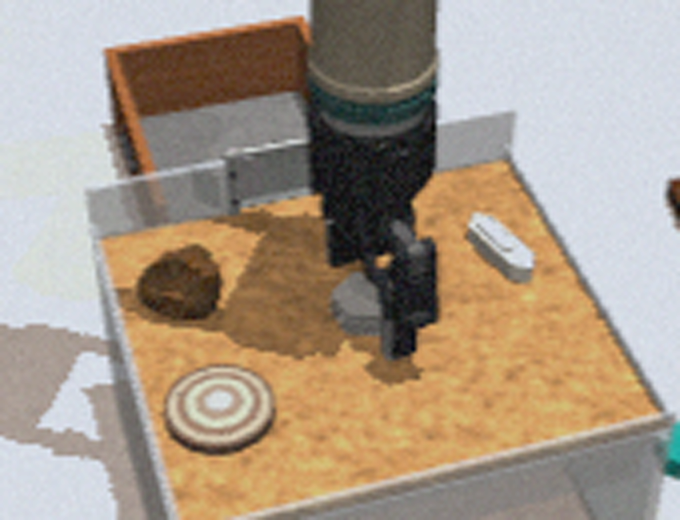

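The fingers straddle the book, with the rear pad behind it at crop (400,350), and there's no cork contact. Open tips therefore stand about 1 mm ahead of the TCP. I raise slightly and push along the line, stopping with the book just short of the brink.

```bash
python3 - <<'E'
from h import *
u=np.array([-np.sin(np.radians(19)),np.cos(np.radians(19))])
p=r.get_state()["tcp_pos"]; r.move_l([*p[:2],0.170],rate=0.05)
p=p[:2]; y0=w2s(p)[1]; yt=-0.045+0.0425
L=(yt-y0)/np.cos(np.radians(5)); print("L",L)
for k in (0.02,0.08,L):
    r.move_l([*(p+k*u),0.170],rate=0.04); s=r.get_state()
    print(round(s["time_s"],2),w2s(s["tcp_pos"]).round(4),s["contact_force"].round(2))
for n in ("top","side"):
    c=r.capture(n)
    for t in ("mica_center","flap_middle"): print(n,t,[(np.round(m["at"],3),w2s(m["at"]).round(3),round(m["confidence"],2)) for m in r.mark_of(t,c)])
im=np.clip(cv2.resize(c["pixels"][140:270,220:390],None,fx=4,fy=4,interpolation=cv2.INTER_CUBIC)*1.6,0,255).astype(np.uint8)
cv2.imwrite("pics/push1.png",im[:,:,::-1])
E
```

```text
L 0.12259564149316489
11.95 [ 0.0055 -0.1046] [-0.5   0.34  0.05]
13.6 [ 0.0001 -0.0453] [-0.32 -2.72  3.27]
14.82 [-0.0034 -0.0021] [ 1.97 -0.85  1.53]
top mica_center [(array([0.679, 0.086, 0.011]), array([0.161, 0.066]), 0.51)]
top flap_middle [(array([0.5  , 0.021, 0.185]), array([-0.029,  0.046]), 0.47), (array([ 0.584,  0.503, -0.   ]), array([0.169, 0.492]), 0.29)]
side mica_center [(array([ 0.543, -0.039,  0.172]), array([-0.002, -0.023]), 0.64), (array([ 0.806, -0.132,  0.007]), array([ 0.231, -0.177]), 0.6), (array([ 0.544, -0.018,  0.164]), array([ 0.004, -0.003]), 0.29)]
side flap_middle [(array([0.505, 0.02 , 0.19 ]), array([-0.024,  0.043]), 0.45)]
```

View pics/push1.png

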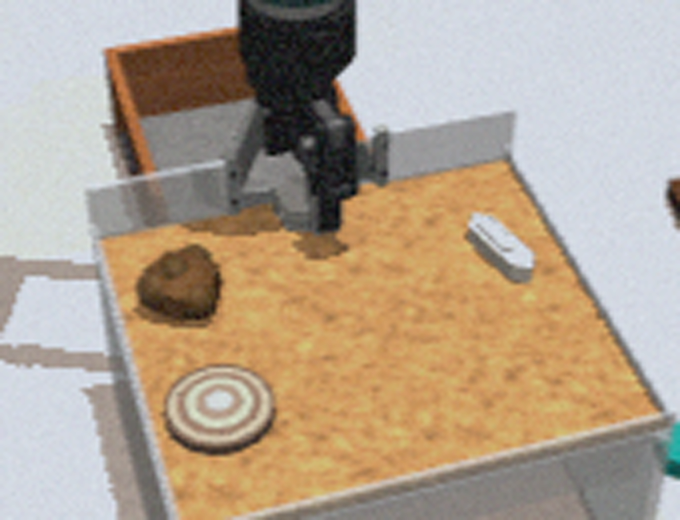

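The book is at stand (-2,-23) mm against the rear finger (crop 295,205). The flap is held at about 1.06 rad by the front finger. I push on over the brink.

```bash
python3 - <<'E'
from h import *
u=np.array([-np.sin(np.radians(19)),np.cos(np.radians(19))])
p=r.get_state()["tcp_pos"][:2]
r.move_l([*(p+0.033*u),0.170],rate=0.035); r.wait(1.0)
s=r.get_state(); print(round(s["time_s"],2),w2s(s["tcp_pos"]).round(4),s["contact_force"].round(2))
for n in ("top","side"):
    c=r.capture(n)
    for t in ("mica_center","flap_middle"): print(n,t,[(np.round(m["at"],3),w2s(m["at"]).round(3),round(m["confidence"],2)) for m in r.mark_of(t,c)])
    a=c["pixels"][180:280,230:380] if n=="top" else c["pixels"][130:230,220:370]
    im=np.clip(cv2.resize(a,None,fx=3,fy=3,interpolation=cv2.INTER_CUBIC)*1.6,0,255).astype(np.uint8)
    S=im if n=="top" else np.vstack([S,im])
cv2.imwrite("pics/push2.png",S[:,:,::-1])
E
```

```text
17.22 [-0.0061  0.0311] [ 1.5  -0.87  5.27]
top mica_center [(array([ 0.807, -0.127,  0.006]), array([ 0.233, -0.173]), 0.68), (array([0.496, 0.133, 0.017]), array([-0.005,  0.155]), 0.62), (array([ 0.584,  0.504, -0.   ]), array([0.17 , 0.493]), 0.4), (array([0.678, 0.087, 0.014]), array([0.159, 0.066]), 0.36)]
top flap_middle [(array([0.495, 0.133, 0.018]), array([-0.007,  0.155]), 0.41)]
side mica_center [(array([ 0.806, -0.132,  0.008]), array([ 0.231, -0.178]), 0.56)]
side flap_middle [(array([0.493, 0.024, 0.187]), array([-0.035,  0.05 ]), 0.52), (array([ 0.541, -0.018,  0.164]), array([ 0.001, -0.002]), 0.47)]
```

View pics/push2.png

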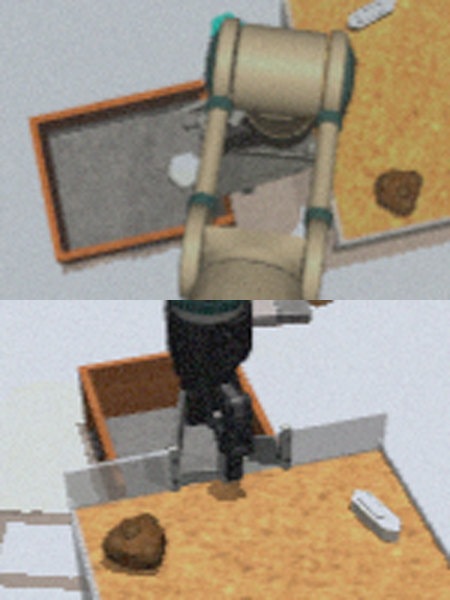

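The book is in the box at stand (-6,155) mm, z about 0.017. I draw back so the flap shuts, then lift clear and check.

```bash
python3 - <<'E'
from h import *
u=np.array([-np.sin(np.radians(19)),np.cos(np.radians(19))])
p=r.get_state()["tcp_pos"][:2]; e=p-0.117*u
r.move_l([*e,0.170],rate=0.07); r.move_l([*e,0.36],rate=0.15)
r.move_ptp([0.30,-0.30,0.36],[180,0,19]); r.wait(0.5)
for n in ("top","side"):
    c=r.capture(n)
    for t in ("mica_center","flap_middle","agate","limonite","gypsum"): print(n,t,[(np.round(m["at"],3),w2s(m["at"]).round(3),round(m["confidence"],2)) for m in r.mark_of(t,c)][:3])
    a=c["pixels"][150:280,230:430] if n=="top" else c["pixels"][130:260,220:420]
    im=np.clip(cv2.resize(a,None,fx=2.3,fy=2.3,interpolation=cv2.INTER_CUBIC)*1.6,0,255).astype(np.uint8)
    S=im if n=="top" else np.vstack([S,im])
cv2.imwrite("pics/end.png",S[:,:,::-1])
s=r.get_state(); print(s["time_s"],s["tcp_pos"],s["contact_force"])
E
```

```text
top mica_center [(array([ 0.807, -0.13 ,  0.008]), array([ 0.232, -0.175]), 0.63), (array([0.493, 0.132, 0.017]), array([-0.009,  0.155]), 0.61), (array([0.681, 0.086, 0.012]), array([0.163, 0.064]), 0.43)]
top flap_middle [(array([ 0.535, -0.016,  0.188]), array([-0.004,  0.001]), 0.47)]
top agate [(array([ 0.482, -0.222,  0.166]), array([-0.105, -0.186]), 0.81)]
top limonite [(array([ 0.461, -0.12 ,  0.164]), array([-0.1  , -0.082]), 0.55)]
top gypsum [(array([ 0.667, -0.089,  0.165]), array([ 0.107, -0.102]), 0.57), (array([ 0.537, -0.017,  0.188]), array([-0.002, -0.   ]), 0.28)]
side mica_center [(array([ 0.804, -0.13 ,  0.009]), array([ 0.23 , -0.175]), 0.67)]
side flap_middle [(array([ 0.538, -0.016,  0.189]), array([-0.001,  0.   ]), 0.93)]
side agate [(array([ 0.479, -0.217,  0.163]), array([-0.107, -0.18 ]), 0.64)]
side limonite [(array([ 0.456, -0.123,  0.165]), array([-0.107, -0.083]), 0.84)]
side gypsum [(array([ 0.668, -0.086,  0.166]), array([ 0.108, -0.1  ]), 0.48)]
23.1083 [ 0.29997048 -0.30001161  0.360024  ] [-0.32873809 -0.41937284  0.054649  ]
```

View pics/end.png

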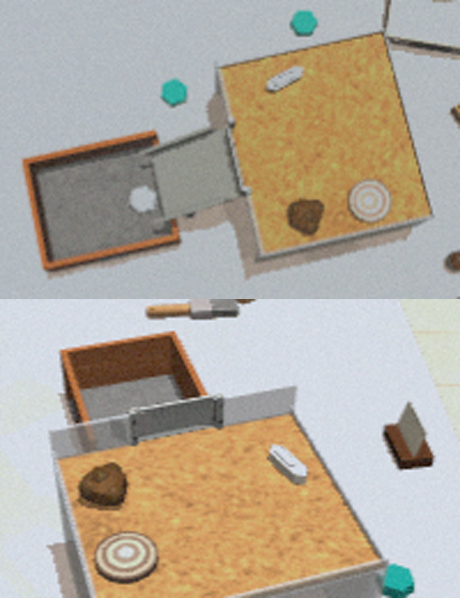

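The book lies in the box (crop 143,198), the flap is shut (crop 175,417), and the other specimens haven't moved.

```bash
python3 -c "
from plant import r
print(r.job_done())"
```

```text
the job is handed in; nothing more can be done
None
```

I handed the job in at about 23 s: the mica book slid down the chute and lies in the catch box, the flap shut by itself, and the cameras showed the other specimens unmoved; I did not re-measure the things on the table, and the hand-in returned no verdict.

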